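# Clear the spatter shield and hold the hidden bolt head

### The arm

A 6-joint arm with a two-finger parallel gripper is mounted at the origin on the work surface. World frame = base frame: x ahead of the robot, y to its left, z up, the work surface at z = 0. Lengths are in m, angles in rad, forces in N, time in s.
With the tool pointing down it reaches from about 0.35 to 0.975 m from the base axis. Payload 4.9 kg.
Tool frame: the origin (TCP) lies between the finger pads, 19 mm behind the fingertips; this is the grasp point; x points along the fingers, y is the direction in which the jaws open and shut, and the axes are right-handed (so a half turn about x gives the same grasp; the last joint's range is limited). The gripper opens to 85 mm and grips with 20 to 120 N. Pads are 22 mm wide; open, the fingers measure 114 mm over their backs; the gripper's body (76 mm by 85 mm) begins 54 mm behind the grasp point. The pads swing forward as they close: fully open they stand 13 mm farther back than shut.
Start: joints at [-1.261, 0.053, 1.613, -0, 1.476, -0.119], TCP at [0.26, -0.568, 0.25] pointing down, gripper open.
Joint ranges: [-3.01, 3.01], [-1.01, 2.22], [0.06, 2.58], [-1.02, 4.17], [0.09, 2.62], [-3.14, 3.14]. Speed limits (rad/s): [2.57, 2.57, 3.14, 3.14, 3.14, 3.14].

### API

Orientations are given as a rotation vector (axis times angle).
In Python, from station import ctrl, get_image, calibration, finish_job, search_frame, cut_out, mark_of gives the robot as it stands. The module is installed in compiled form; this text tells all that it offers.
- The arm moves only by the tool arm_command, never from a script. Its argument "plan" is a list that holds one entry, the list of rows, each a list of 7 numbers: the shift along the tool's x, y, z in m, then the turn, a rotation vector about the tool's x, y, z in degrees, then the finger opening in m, from 0 to 0.0854. A call has 1 to 20 rows; each row shifts and turns the pose as measured when the row begins, along the tool's axes as they then stand; what a row does not reach is not made up. A row lasts 1/12 s, in which the tool goes at most 41.7 mm and 7.16 degrees, less where a joint would pass 70% of its speed; a pose out of reach is approached as far as the arm can. A call with a gripper value outside its range is refused whole. The fingers move at their own pace and stop on an object; "squeeze" is the grip in N (left out, the last holds). Time passes only in rows, so rows that do not move let the fingers close. It gives the time, the measured TCP pose, the force and the opening at its end, in the units of the state.
- ctrl.get_obs(): the state, without advancing time (a new reading comes with each control period).
- get_image(name): name is "side" or "top" or "wrist"; returns the picture (384x512x3 uint8, red, green, blue); there is no depth.
- calibration(name): a dict with "fx", "fy", "cx", "cy" (pixels), "cam_to_world" (4x4, takes a point from camera to world coordinates); the wrist camera has in their place "hand_eye" (4x4, takes a point from camera to tool coordinates, whose origin is the TCP and whose axes are the tool frame's). Camera axes: x right, y down, z forward; pixel columns grow to the right and rows downward; lengths in m; the calibration is good to about 2 mm. A picture is of the moment at which its call begins: read the wrist's pose just before it. calibration takes no time and is no camera call.
- finish_job(): hands the job in, once; it reports no verdict.
Trained networks look in the newest picture that a camera, given by its name, has taken for a name from the list of things; names that differ only in an ending like _2 or _b are one class to them, and where a whole thing is asked for, a point or a joint stands for the part that bears it (a point fixed in the world has none). Each returns a list of dicts, best first, with "conf" (0 to 1); they miss things now and then, are a little off and sometimes report something else, mostly with a low value. They report only what shows in the picture. A call takes as long as a camera call. They do not tell look-alikes from the thing itself.
- search_frame(camera, thing): "at" ([x, y, z] in m, in the coordinates of the camera as it stood for that picture, good to about 4 mm: the middle of the surface that is visible of it).
- cut_out(camera, thing): "mask" (384x512 bool, what is visible of it).
- mark_of(camera, thing): "at" ([x, y, z] in m, in the coordinates of the camera as it stood for that picture, good to about 4 mm: a listed point, or the origin of a listed thing).
The state is a dict: "t": time; "q": joint angles; "dq": joint speeds; "effort": joint torques, N m; "tool_pos": TCP position; "tool_rot": TCP orientation; "contact_force": force on the tool from outside, world axes, zero at the start; "wrist_torque": the same for the moment, N m; "opening": finger opening in m.
Only numpy, scipy, OpenCV 4.12 (cv2) and the standard library are available. Lean on these libraries where they do the work, as an engineer would, in place of code of your own. Each camera call takes 0.05 s, during which the arm holds its last target. There are 200 camera calls.

### The job

The nut on this welded bracket is about to be tightened, so someone must hold the bolt head hidden in the gap behind the bracket. Slide the thin spatter shield straight up out of its slots by its top edge and stand it in the empty bay of the plate rack, let go of it, then reach down into the gap and grip the bolt head firmly across its two upright flats without turning the bolt. Finish while still holding the bolt head, and leave the torch, magnifier and spanner where they lie.

Things in the scene. Friction and masses are not known exactly. Their poses are not given: they have to be found in the camera images.
- fixture: Fixed welded steel assembly. Origin: on the bench, mid-gap; x across the gap from box beam (robot side) to bracket, y along it, z up. In mm: base plate x -100..55, y +-100, 10 thick. Beam with end flanges x -103..-28, y +-93, top z 95. Bracket: upright plate x 28..36, y +-75, top z 95. Gap between them 56 wide, floor at z 10.
- slots (a point): Mid-point between the tops of the two upright slot guides that hold the shield by its side edges, axes as the fixture, at fixture x -8, z 95. The guides stand in the gap at y +-(62 to 77) mm, x +-8.5 mm from this point, from the gap floor (z 10) to z 95; between them the gap is free. Shield play: 3 mm across, 4 mm along y.
- shield: Loose plain aluminium plate, 140 mm wide (y), 4 thick (x), 125 tall (z); its top 22 mm is a grip edge 10 thick. About 0.22 kg. Origin: middle of its bottom edge. Starts upright in the slot guides, its bottom on the gap floor (bench z 10), its top 40 mm above the bracket. Lifted 85 mm it is clear of the slots; lift it 95 mm or more before moving it aside.
- rack: Fixed grey steel plate rack, 87 (x) x 175 (y) x 70 mm tall, origin at the centre of its underside. Walls and floor 5 mm; a divider along y makes two bays, each 36 mm (x) by 165 mm (y) inside, 65 deep. The bay on the robot's side (-x) is full of fixed plates up to 90 mm high; the far bay (+x) is empty.
- rack_bay (a point): Centre of the inner floor of the empty rack bay, 5 mm above the bench; axes as the rack. The shield stands in it with its width along y and may lean.
- bolt_head (a point): Centre of the hexagonal bolt head, 30 mm across flats, 14 mm long along its axis x (= fixture x). At fixture x 11, y 0, z 63 mm: in the gap, 32 below the bracket's top. A round collar of 36 mm diameter joins it to the bracket. The upright flats face this point's +y and -y. The bolt can turn but not shift. 45 mm either side of its centre is free. Grip it with 15 N or more.
- bolt (a joint): Turn of the bolt about its axis, rad; 0 when the two flats are exactly upright, starts within 0.12 of that. The matching nut in front of the bracket turns with it. It turns easily (0.03 N m).
- torch: Bystander: black pocket torch lying down, 136 mm long (its x), up to 36 mm in diameter, origin on the bench under its middle.
- magnifier: Bystander: magnifying glass lying flat, ring 84 mm across centred on the origin, handle to its -x, 106 mm out.
- spanner: Bystander: steel open-ended spanner lying along its x.
There are look-alikes about, which are no part of the job. Leave any blue look-alike of the shield alone.

How it is judged:
On the way, in this order (a step that is already met when the one before it is completed fails the run):
1. the shield is slid straight up out of its slots in the fingers (z of shield in the frame of fixture above 0.093 m and x of shield in the frame of fixture between -0.04 and 0.024 m and y of shield in the frame of fixture between -0.035 and 0.035 m and contact force between the fingers and shield above 0.5 N), for 0.1 s.
2. the shield stands in the empty bay of the rack, let go (x of shield in the frame of rack_bay between -0.024 and 0.024 m and y of shield in the frame of rack_bay between -0.03 and 0.03 m and z of shield in the frame of rack_bay below 0.018 m and angle between shield's own z axis and vertical below 0.8 rad and linear speed of shield below 0.03 m/s and contact force between each of the arm, the fingers and shield below 0.1 N), for 0.2 s.
At the end, for the whole second after the job is handed in: Shield stands let go and at rest in the empty bay (bottom within 24 mm of bay centre across, 30 along, 18 up; lean under 0.8 rad). Fingers straddle the bolt head (TCP within 25 mm of its centre, 12 sideways) and press over 8 N; bolt still, within 0.3 rad of upright flats (all of step 2 and value of joint bolt between -0.3 and 0.3 rad and contact force between the fingers and bolt above 8 N and distance between the grasp point and bolt_head below 0.025 m and y of the grasp point in the frame of bolt_head between -0.012 and 0.012 m and velocity of joint bolt between -0.2 and 0.2 rad/s); the arm keeps its last pose, push and grip.
It fails at once if the bolt is turned (value of joint bolt above 0.4 rad or value of joint bolt below -0.4 rad).
It fails at once if the torch is disturbed (distance of torch from where it was at the start of the episode above 0.03 m).
It fails at once if the magnifier is disturbed (distance of magnifier from where it was at the start of the episode above 0.03 m).
It fails at once if the spanner is disturbed (distance of spanner from where it was at the start of the episode above 0.03 m).
It also fails if it takes over 58 s, if anything falls off the work surface, if the arm or the gripper's body presses on something with over 40 N, if the wrist force passes 120 N, or if a joint passes its speed limit or range.

## Working session

There is one attempt and no reset: what is moved stays moved. The work goes in short steps, Python scripts to look and compute and a tool call to move; the robot and the scene stay as the last step left them, time stands still between calls to the robot, and variables do not carry over. Pictures are saved under pics/ and viewed, about 8 in all and at most 12, crops included, and the job is handed in when it is done.

Besides the shell and the picture viewer there is one more tool, called as a command line: name --argument value ..., lists and objects as JSON in quotes. arm_command: Moves the arm, as the interface text tells. Its arguments: {"type":"object","properties":{"plan":{"type":"array","items":{"type":"array","items":{"type":"array","items":{"type":"number"}}}},"squeeze":{"type":"number"}},"required":["plan"]}

```bash
mkdir -p pics
cat > h.py <<'E'
import numpy as np, cv2
from scipy.spatial.transform import Rotation as R
from station import *
def T(cam):
    c=calibration(cam)
    if cam!='wrist': return np.array(c['cam_to_world'])
    o=ctrl.get_obs(); M=np.eye(4); M[:3,:3]=R.from_rotvec(o['tool_rot']).as_matrix(); M[:3,3]=o['tool_pos']
    return M@np.array(c['hand_eye'])
def w(M,p): return (M@np.r_[p,1])[:3]
def px(cam,M,p):
    c=calibration(cam); q=np.linalg.inv(M)@np.r_[p,1]; return np.array([c['fx']*q[0]/q[2]+c['cx'],c['fy']*q[1]/q[2]+c['cy']])
def look(cam,things,save=None):
    M=T(cam); im=get_image(cam)
    if save: cv2.imwrite('pics/'+save,im[:,:,::-1])
    for t,f in things:
        for d in (mark_of if f=='m' else search_frame)(cam,t)[:3]:
            p=w(M,d['at']); print(cam,t,f,round(d['conf'],2),p.round(4),px(cam,M,p).round(0))
    return M,im
def st():
    o=ctrl.get_obs(); m=R.from_rotvec(o['tool_rot']).as_matrix()
    print('t',round(o['t'],2),'p',np.round(o['tool_pos'],4),'x',m[:,0].round(3),'y',m[:,1].round(3),'z',m[:,2].round(3),'F',np.round(o['contact_force'],1),'op',round(o['opening'],4))
E
python3 - <<'E'
from h import *
st()
things=[(n,'m') for n in ['fixture','slots','shield','rack','rack_bay','bolt_head','torch','magnifier','spanner']]
a=look('side',things)[1]
b=look('top',things)[1]
cv2.imwrite('pics/a.png',cv2.resize(np.vstack([a,b]),None,fx=.78,fy=.78)[:,:,::-1])
cv2.imwrite('pics/side.png',a[:,:,::-1]);cv2.imwrite('pics/top.png',b[:,:,::-1])
E
```

```text
t 0.0 p [ 0.2597 -0.5678  0.2487] x [-0.001  0.002 -1.   ] y [ 0.416 -0.909 -0.002] z [-0.909 -0.416 -0.   ] F [ 0.5 -0.6  0.3] op 0.0852
side fixture m 0.73 [ 0.5378 -0.1942 -0.0014] [264. 187.]
side slots m 0.75 [ 0.5331 -0.1903  0.0962] [265. 161.]
side shield m 0.84 [ 0.3217 -0.2555 -0.0021] [336. 187.]
side shield m 0.71 [ 0.5675 -0.4375  0.    ] [276. 148.]
side shield m 0.61 [ 0.5301 -0.1928  0.0096] [266. 184.]
side rack m 0.61 [0.5377 0.2044 0.0017] [216. 273.]
side rack m 0.4 [ 0.5399 -0.1914 -0.0024] [263. 187.]
side bolt_head m 0.41 [ 0.5506 -0.197   0.0604] [260. 169.]
side torch m 0.67 [ 7.047e-01  2.763e-01 -4.000e-04] [140. 279.]
side magnifier m 0.98 [ 0.7027  0.0116 -0.0013] [187. 216.]
side spanner m 0.49 [ 0.7203 -0.2547  0.004 ] [216. 167.]
side spanner m 0.2 [ 0.5385 -0.194  -0.0035] [263. 187.]
top fixture m 0.78 [ 0.541  -0.1947 -0.0006] [289. 197.]
top slots m 0.72 [ 0.53   -0.1935  0.0969] [291. 198.]
top shield m 0.87 [ 5.664e-01 -4.385e-01  2.000e-04] [370. 188.]
top shield m 0.82 [ 0.3176 -0.256  -0.0011] [311. 272.]
top shield m 0.79 [ 0.5393 -0.1962  0.0087] [290. 197.]
top rack m 0.57 [0.5382 0.2058 0.0041] [157. 199.]
top rack_bay m 0.92 [0.5595 0.211  0.0052] [155. 192.]
top rack_bay m 0.21 [ 0.5374 -0.1938  0.0042] [289. 198.]
top bolt_head m 0.66 [ 0.5509 -0.1957  0.0649] [291. 191.]
top torch m 0.61 [ 0.7068  0.279  -0.0031] [134. 145.]
top magnifier m 0.81 [0.7016 0.0157 0.0026] [220. 145.]
top magnifier m 0.69 [ 0.7101  0.2757 -0.0041] [135. 144.]
top spanner m 0.93 [ 0.718  -0.2596  0.0027] [310. 139.]
```

View pics/a.png

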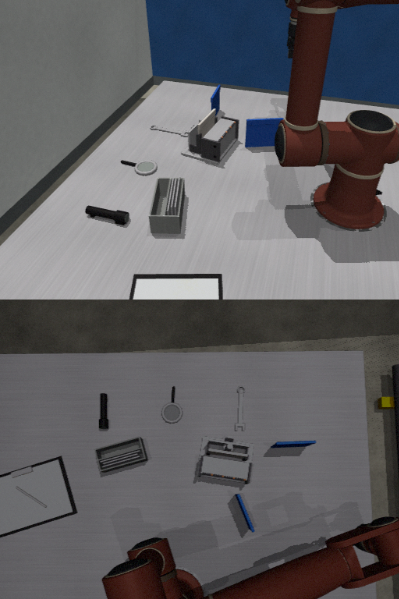

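```bash
cat >> h.py <<'E'
def togo(p,yaw):
    # tool straight down with tool y at world angle yaw (deg, mod 180)
    o=ctrl.get_obs(); m=R.from_rotvec(o['tool_rot'])
    c=[]
    for a in (yaw,yaw+180):
        a=np.radians(a); y=np.array([np.cos(a),np.sin(a),0]); x=np.array([0,0,-1.]); 
        g=R.from_matrix(np.c_[x,y,np.cross(x,y)]); c.append(((m.inv()*g).as_rotvec(degrees=True),g))
    c.sort(key=lambda k:np.linalg.norm(k[0]))
    d=np.array(p)-o['tool_pos']
    for r,g in c:
        print('turn',r.round(2),'shift now',m.inv().apply(d).round(4),'shift after turn',g.inv().apply(d).round(4), 'q6',round(o['q'][5],2))
E
python3 - <<'E'
from h import *
print(np.round(calibration('wrist')['hand_eye'],3), calibration('wrist')['fx'])
togo([.53,-.19,.36],-9)
E
```

```text
[[ 0.001 -0.329  0.944 -0.125]
 [ 1.     0.    -0.001 -0.001]
 [ 0.     0.944  0.329 -0.083]
 [ 0.     0.     0.     1.   ]] 278.4354148211276
turn [-56.43   0.     0.  ] shift now [-0.11   -0.2318 -0.403 ] shift after turn [-0.11    0.2076 -0.416 ] q6 -0.12
turn [123.57   0.    -0.  ] shift now [-0.11   -0.2318 -0.403 ] shift after turn [-0.11   -0.2076  0.416 ] q6 -0.12
```

arm_command --plan '[[[-0.015,0,0,-7,0,0,0.085],[-0.015,0,0,-7,0,0,0.085],[-0.015,0,0,-7,0,0,0.085],[-0.015,0,0,-7,0,0,0.085],[-0.015,0,0,-7,0,0,0.085],[-0.015,0,0,-7,0,0,0.085],[-0.015,0,0,-7,0,0,0.085],[-0.01,0,0,-7,0,0,0.085]]]'

```text
t: 1.67
tool_pos: [0.2593, -0.5667, 0.3645]
tool_rot: [1.316, 1.149, -1.31]
contact_force: [0.2, 0.4, 0.5]
opening: 0.0847
```

Run:
```python
from h import *
st();togo([.53,-.19,.36],-9)
```

```text
t 1.67 p [ 0.2593 -0.5667  0.3645] x [-0.003  0.009 -1.   ] y [ 0.99  -0.139 -0.004] z [-0.139 -0.99  -0.009] F [0.2 0.4 0.5] op 0.0847
turn [ 1.   -0.49  0.24] shift now [ 0.0072  0.2157 -0.4107] shift after turn [ 0.0045  0.2085 -0.4144] q6 -1.12
turn [-179.     -0.38   -0.77] shift now [ 0.0072  0.2157 -0.4107] shift after turn [ 0.0045 -0.2085  0.4144] q6 -1.12
```

arm_command --plan '[[[0,0.02,-0.035,0.2,-0.1,0,0.085],[0,0.02,-0.035,0.2,-0.1,0,0.085],[0,0.02,-0.035,0.2,-0.1,0,0.085],[0,0.02,-0.035,0.2,-0.1,0,0.085],[0,0.02,-0.035,0.2,-0.1,0,0.085],[0,0.02,-0.035,0,0,0,0.085],[0,0.02,-0.035,0,0,0,0.085],[0,0.02,-0.035,0,0,0,0.085],[0,0.02,-0.035,0,0,0,0.085],[0,0.02,-0.035,0,0,0,0.085],[0,0,0,0,0,0,0.085]]]'

```text
t: 2.58
tool_pos: [0.5167, -0.2418, 0.3683]
tool_rot: [1.322, 1.12, -1.328]
contact_force: [-0.4, -0.8, 0.5]
opening: 0.0851
```

Run:
```python
from h import *
st()
look('wrist',[(n,'m') for n in ['fixture','slots','shield','bolt_head']],'w1.png')
m=cut_out('wrist','shield')
for d in m: print(d['conf'],cv2.minAreaRect(np.argwhere(d['mask'])[:,::-1].astype(np.int32)))
togo([.53,-.19,.36],-9)
```

```text
t 2.58 p [ 0.5167 -0.2418  0.3683] x [ 0.002 -0.009 -1.   ] y [ 0.987 -0.16   0.004] z [-0.16  -0.987  0.008] F [-0.4 -0.8  0.5] op 0.0851
wrist fixture m 0.76 [ 5.344e-01 -1.980e-01  3.000e-04] [267. 112.]
wrist slots m 0.98 [ 0.5297 -0.1935  0.0954] [265. 115.]
wrist shield m 0.92 [ 0.3175 -0.2588  0.0037] [154. 166.]
wrist shield m 0.8 [ 0.5259 -0.1942  0.0106] [262. 111.]
wrist shield m 0.75 [ 0.5624 -0.4387 -0.0014] [299. 233.]
wrist bolt_head m 0.89 [ 0.5484 -0.1987  0.0631] [277. 115.]
0.91 ((266.0, 116.0), (114.0, 8.0), 90.0)
0.78 ((134.11798095703125, 179.98876953125), (8.797982215881348, 116.17576599121094), 57.9946174621582)
turn [-0.76  0.64 -0.13] shift now [ 0.0077  0.0069 -0.0603] shift after turn [ 0.0083  0.0077 -0.0602] q6 -0.41
turn [179.24  -0.2   -1.  ] shift now [ 0.0077  0.0069 -0.0603] shift after turn [ 0.0083 -0.0077  0.0602] q6 -0.41
```

View pics/w1.png

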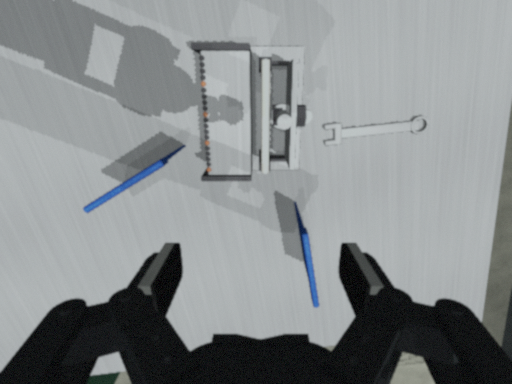

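```bash
cat >> h.py <<'E'
def plane(cam,M,uv,z):
    c=calibration(cam); uv=np.atleast_2d(uv)
    d=np.c_[(uv[:,0]-c['cx'])/c['fx'],(uv[:,1]-c['cy'])/c['fy'],np.ones(len(uv))]@M[:3,:3].T
    return M[:3,3]+d*((z-M[2,3])/d[:,2])[:,None]
def rect(cam,M,mask,z):
    P=plane(cam,M,np.argwhere(mask)[:,::-1].astype(float),z)[:,:2]
    c,s,a=cv2.minAreaRect((P*1000).astype(np.float32)); print('rect mm',np.round(c,1),np.round(s,1),round(a,2),'mean',P.mean(0).round(4))
    v=np.linalg.svd(P-P.mean(0),full_matrices=False)[2][0]; print('long axis deg',np.degrees(np.arctan2(v[1],v[0]))%180)
E
python3 - <<'E'
from h import *
M=T('wrist');get_image('wrist')
rect('wrist',M,cut_out('wrist','shield')[0]['mask'],.135)
for d in cut_out('wrist','fixture')[:1]: print(d['conf']);rect('wrist',M,d['mask'],.05)
M=T('top');get_image('top')
for d in cut_out('top','rack')[:2]: print(d['conf']);rect('top',M,d['mask'],.07)
E
```

```text
rect mm [ 339.5 -247.1] [174.2  11. ] 21.08 mean [ 0.3342 -0.2486]
long axis deg 21.738556156044325
0.89
rect mm [ 514. -197.] [207.9 178. ] 81.3 mean [ 0.5089 -0.1857]
long axis deg 76.95015259783884
0.91
rect mm [532.7 196. ] [ 96.1 184.3] 15.67 mean [0.5327 0.1968]
long axis deg 106.26142102308833
0.66
rect mm [ 533.  -196.6] [136.6  19.8] 81.05 mean [ 0.5335 -0.1952]
long axis deg 81.15588556396266
```

Run:
```python
from h import *
M=T('wrist')
P=plane('wrist',M,[[266,59.],[266,173.]],.135);print(P.round(4),P.mean(0))
togo([.5295,-.1935,.2],-9)
```

```text
[[ 0.5382 -0.1336  0.135 ]
 [ 0.5156 -0.2709  0.135 ]] [ 0.52688867 -0.20225354  0.135     ]
turn [-0.73  0.62 -0.14] shift now [ 0.1677  0.0064 -0.0581] shift after turn [ 0.1683  0.0076 -0.0562] q6 -0.41
turn [179.27  -0.21  -0.97] shift now [ 0.1677  0.0064 -0.0581] shift after turn [ 0.1683 -0.0076  0.0562] q6 -0.41
```

arm_command --plan '[[[0.04,0.002,-0.014,-0.2,0.2,0,0.085],[0.04,0.002,-0.014,-0.2,0.2,0,0.085],[0.035,0.001,-0.014,-0.2,0.2,0,0.085],[0.035,0,-0.012,0,0,0,0.085],[0,0,0,0,0,0,0.085]]]'

```text
t: 3.55
tool_pos: [0.5289, -0.1996, 0.2186]
tool_rot: [1.331, 1.112, -1.323]
contact_force: [-1.2, 0.6, -1.9]
opening: 0.0851
```

Run:
```python
from h import *
st()
M,im=look('wrist',[('slots','m'),('shield','m'),('bolt_head','m')],'w2.png')
for d in cut_out('wrist','shield'): print(d['conf']);rect('wrist',M,d['mask'],.135)
print(px('wrist',M,ctrl.get_obs()['tool_pos']))
togo([.5285,-.197,.15],-9.2)
```

```text
t 3.55 p [ 0.5289 -0.1996  0.2186] x [ 0.012 -0.007 -1.   ] y [ 0.986 -0.165  0.013] z [-0.165 -0.986  0.005] F [-1.2  0.6 -1.9] op 0.0851
wrist slots m 0.58 [ 0.528  -0.1937  0.0943] [259. 179.]
wrist shield m 0.82 [ 0.3152 -0.2533  0.0016] [111. 224.]
wrist shield m 0.65 [ 0.562  -0.4414 -0.0015] [307. 307.]
wrist shield m 0.6 [ 0.5305 -0.1944  0.0116] [260. 158.]
wrist bolt_head m 0.83 [ 0.5496 -0.1997  0.0606] [280. 171.]
0.93
rect mm [ 355.2 -231.7] [197.4  22.1] 22.62 mean [ 0.3597 -0.2297]
long axis deg 25.916814667684378
0.7
rect mm [ 557.9 -326.3] [10.6 73.3] 4.27 mean [ 0.5581 -0.3337]
long axis deg 95.80264675130654
0.67
rect mm [ 529.4 -194.5] [142.4  10.9] 80.55 mean [ 0.5309 -0.1874]
long axis deg 80.74263542005914
[276.24550296 283.24834599]
turn [-0.39  0.73 -1.83] shift now [ 0.081  -0.0093 -0.0073] shift after turn [ 0.0813 -0.0067 -0.0063] q6 -0.33
turn [179.58  -2.87  -1.14] shift now [ 0.081  -0.0093 -0.0073] shift after turn [0.0813 0.0067 0.0063] q6 -0.33
```

View pics/w2.png

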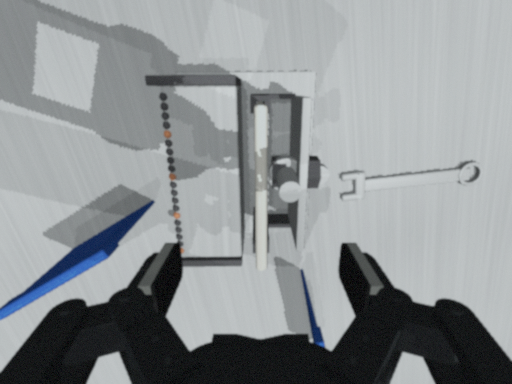

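Run:
```python
from h import *
st();togo([.529,-.1945,.126],-9.3)
```

```text
t 3.8 p [ 0.5341 -0.2043  0.2313] x [ 0.029 -0.018 -0.999] y [ 0.986 -0.166  0.032] z [-0.167 -0.986  0.013] F [ 0.7 -0.6  1. ] op 0.0849
turn [-0.29  0.73 -1.83] shift now [ 0.1049 -0.01   -0.0102] shift after turn [ 0.1053 -0.0066 -0.0089] q6 -0.33
turn [179.68  -2.87  -1.14] shift now [ 0.1049 -0.01   -0.0102] shift after turn [0.1053 0.0066 0.0089] q6 -0.33
```

arm_command --plan '[[[0,0,0,0,0,0,0.085],[0,0,0,0,0,0,0.085],[0,0,0,0,0,0,0.085]]]'

```text
t: 4.05
tool_pos: [0.5366, -0.2074, 0.2391]
tool_rot: [1.336, 1.079, -1.311]
contact_force: [-0.5, 0.6, 0.4]
opening: 0.0851
```

Run:
```python
from h import *
st();togo([.529,-.1945,.126],-9.3)
get_image('wrist');st()
```

```text
t 4.05 p [ 0.5366 -0.2074  0.2391] x [ 0.04  -0.024 -0.999] y [ 0.985 -0.168  0.043] z [-0.169 -0.985  0.017] F [-0.5  0.6  0.4] op 0.0851
turn [-0.4   0.96 -2.46] shift now [ 0.1124 -0.0145 -0.0133] shift after turn [ 0.1131 -0.0096 -0.0115] q6 -0.33
turn [179.55  -3.85  -1.51] shift now [ 0.1124 -0.0145 -0.0133] shift after turn [0.1131 0.0096 0.0115] q6 -0.33
t 4.1 p [ 0.5368 -0.2075  0.2395] x [ 0.04  -0.024 -0.999] y [ 0.985 -0.168  0.044] z [-0.169 -0.985  0.017] F [ 0.7 -0.7 -0.2] op 0.0853
```

arm_command --plan '[[[0.015,-0.0025,-0.003,0,0.3,-0.8,0.085],[0.015,-0.0025,-0.003,0,0.3,-0.8,0.085],[0.015,-0.0025,-0.003,0,0.3,-0.8,0.085],[0.01,-0.001,-0.001,0,0,0,0.085],[0,0,0,0,0,0,0.085]]]'

```text
t: 4.52
tool_pos: [0.5307, -0.1962, 0.1791]
tool_rot: [1.333, 1.126, -1.334]
contact_force: [0.1, -0.3, -0.2]
opening: 0.085
```

Run:
```python
from h import *
st();togo([.529,-.1945,.126],-9.3)
get_image('wrist');get_image('wrist');get_image('wrist');get_image('wrist');st()
```

```text
t 4.52 p [ 0.5307 -0.1962  0.1791] x [-0.002  0.    -1.   ] y [ 0.986 -0.169 -0.002] z [-0.169 -0.986 -0.   ] F [ 0.1 -0.3 -0.2] op 0.085
turn [-0.43 -0.01  0.1 ] shift now [ 0.0531 -0.0019 -0.0014] shift after turn [ 0.0531 -0.002  -0.0014] q6 -0.32
turn [1.7957e+02 1.6000e-01 1.0000e-02] shift now [ 0.0531 -0.0019 -0.0014] shift after turn [0.0531 0.002  0.0014] q6 -0.32
t 4.72 p [ 0.5327 -0.1975  0.1838] x [ 0.005 -0.003 -1.   ] y [ 0.986 -0.169  0.005] z [-0.169 -0.986  0.002] F [ 0.2 -1.2  0.6] op 0.085
```

arm_command --plan '[[[0.012,-0.002,-0.001,-0.2,0.1,-0.3,0.085],[0.012,-0.001,-0.001,-0.2,0,-0.1,0.085],[0.01,0,0,0,0,0,0.085],[0.006,0,0,0,0,0,0.085],[0.003,0,0,0,0,0,0.085]]]'

```text
t: 5.13
tool_pos: [0.5318, -0.1959, 0.1402]
tool_rot: [1.327, 1.123, -1.326]
contact_force: [0.1, -0.5, -0.3]
opening: 0.0848
```

Run:
```python
from h import *
st();
M,im=look('wrist',[],'w3.png')
for d in cut_out('wrist','shield'): print(d['conf']);rect('wrist',M,d['mask'],.135)
st();togo([.529,-.1945,.126],-9.3)
```

```text
t 5.13 p [ 0.5318 -0.1959  0.1402] x [ 0.003 -0.003 -1.   ] y [ 0.987 -0.162  0.004] z [-0.162 -0.987  0.002] F [ 0.1 -0.5 -0.3] op 0.0848
0.89
rect mm [ 407.5 -199.9] [126.5  20.9] 33.63 mean [ 0.4057 -0.203 ]
long axis deg 30.927037170747496
0.77
rect mm [ 530.9 -187.7] [132.1  10.5] 81.04 mean [ 0.5322 -0.179 ]
long axis deg 80.83155302255638
0.67
rect mm [ 553.3 -251. ] [ 1.7 21.5] 3.42 mean [ 0.5533 -0.2508]
long axis deg 93.11422074303574
t 5.23 p [ 0.5316 -0.1958  0.1402] x [ 0.003 -0.003 -1.   ] y [ 0.987 -0.162  0.003] z [-0.162 -0.987  0.002] F [ 0.1 -0.7 -0.2] op 0.0853
turn [-0.01  0.13 -0.17] shift now [ 0.0142 -0.0028 -0.0009] shift after turn [ 0.0142 -0.0028 -0.0009] q6 -0.32
turn [179.99  -0.27  -0.2 ] shift now [ 0.0142 -0.0028 -0.0009] shift after turn [0.0142 0.0028 0.0009] q6 -0.32
```

View pics/w3.png

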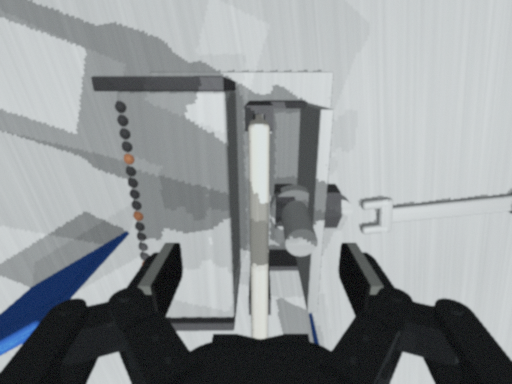

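arm_command --plan '[[[0.008,-0.001,0,0,0,0,0.085],[0.006,-0.001,0,0,0,0,0.085],[0.003,0,0,0,0,0,0.085],[0,0,0,0,0,0,0.04],[0,0,0,0,0,0,0.0],[0,0,0,0,0,0,0.0],[0,0,0,0,0,0,0.0],[0,0,0,0,0,0,0.0]]]' --squeeze 50

```text
t: 5.9
tool_pos: [0.5304, -0.1962, 0.1229]
tool_rot: [1.328, 1.121, -1.326]
contact_force: [-0.9, -0.3, -0.2]
opening: 0.0249
```

Run:
```python
from h import *
st()
```

```text
t 5.9 p [ 0.5304 -0.1962  0.1229] x [ 0.005 -0.004 -1.   ] y [ 0.987 -0.162  0.006] z [-0.162 -0.987  0.003] F [-0.9 -0.3 -0.2] op 0.0249
```

arm_command --plan '[[[0,0,0,0,0,0,0.0],[0,0,0,0,0,0,0.0],[0,0,0,0,0,0,0.0],[0,0,0,0,0,0,0.0]]]'

```text
t: 6.23
tool_pos: [0.5307, -0.1963, 0.1234]
tool_rot: [1.328, 1.12, -1.325]
contact_force: [0.8, 0.9, 0.1]
opening: 0.0092
```

Run:
```python
from h import *
st(); togo([.53,-.1955,.24],-9.3)
```

```text
t 6.23 p [ 0.5307 -0.1963  0.1234] x [ 0.006 -0.005 -1.   ] y [ 0.987 -0.162  0.007] z [-0.162 -0.987  0.004] F [0.8 0.9 0.1] op 0.0092
turn [-0.02  0.2  -0.38] shift now [-1.166e-01 -1.000e-04 -2.000e-04] shift after turn [-0.1166 -0.0008 -0.0007] q6 -0.32
turn [179.98  -0.6   -0.32] shift now [-1.166e-01 -1.000e-04 -2.000e-04] shift after turn [-0.1166  0.0008  0.0007] q6 -0.32
```

arm_command --plan '[[[-0.006,0,0,0,0,0,0],[-0.01,0,0,0,0,0,0],[-0.01,0,0,0,0,0,0],[-0.008,0,0,0,0,0,0]]]'

```text
t: 6.57
tool_pos: [0.5295, -0.1951, 0.1561]
tool_rot: [1.328, 1.124, -1.326]
contact_force: [1.2, -0.4, -3.2]
opening: 0.0092
```

Run:
```python
from h import *
st(); togo([.53,-.1955,.24],-9.3)
```

```text
t 6.57 p [ 0.5295 -0.1951  0.1561] x [ 0.003 -0.002 -1.   ] y [ 0.987 -0.162  0.004] z [-0.162 -0.987  0.001] F [ 1.2 -0.4 -3.2] op 0.0092
turn [ 0.    0.07 -0.21] shift now [-0.0839  0.0009  0.0004] shift after turn [-0.0839  0.0006  0.0003] q6 -0.32
turn [-1.8e+02  3.3e-01  1.2e-01] shift now [-0.0839  0.0009  0.0004] shift after turn [-0.0839 -0.0006 -0.0003] q6 -0.32
```

arm_command --plan '[[[-0.012,0,0,0,0,0,0],[-0.012,0,0,0,0,0,0],[-0.012,0,0,0,0,0,0],[-0.012,0,0,0,0,0,0],[-0.012,0,0,0,0,0,0],[-0.012,0,0,0,0,0,0],[-0.01,0,0,0,0,0,0],[-0.006,0,0,0,0,0,0],[0,0,0,0,0,0,0],[0,0,0,0,0,0,0]]]'

```text
t: 7.4
tool_pos: [0.5293, -0.1954, 0.2605]
tool_rot: [1.328, 1.118, -1.324]
contact_force: [0.5, 0.1, -2.2]
opening: 0.0094
```

Run:
```python
from h import *
st(); look('side',[('shield','m'),('rack_bay','m'),('rack','m')],'s2.png')
st(); togo([.558,.211,.27],16)
```

```text
t 7.4 p [ 0.5293 -0.1954  0.2605] x [ 0.008 -0.006 -1.   ] y [ 0.987 -0.162  0.009] z [-0.162 -0.987  0.004] F [ 0.5  0.1 -2.2] op 0.0094
side shield m 0.77 [ 0.5302 -0.1915  0.1488] [266. 145.]
side shield m 0.73 [ 0.323  -0.2548  0.0014] [335. 186.]
side shield m 0.49 [ 5.664e-01 -4.403e-01  3.000e-04] [276. 148.]
side rack_bay m 0.63 [0.5605 0.2101 0.006 ] [206. 271.]
side rack m 0.87 [ 0.5382  0.2042 -0.0006] [216. 273.]
t 7.6 p [ 0.5289 -0.1952  0.259 ] x [ 0.006 -0.005 -1.   ] y [ 0.987 -0.162  0.007] z [-0.162 -0.987  0.003] F [ 0.4  0.6 -2.3] op 0.009
turn [-25.32   0.28  -0.34] shift now [-0.0126 -0.037  -0.4055] shift after turn [-0.011   0.1399 -0.3824] q6 -0.32
turn [154.68  -0.47  -0.39] shift now [-0.0126 -0.037  -0.4055] shift after turn [-0.011  -0.1399  0.3824] q6 -0.32
```

arm_command --plan '[[[-0.002,0.002,-0.02,-4,0,0,0],[-0.002,0.004,-0.025,-4,0,0,0],[0,0.006,-0.03,-4,0,0,0],[0,0.01,-0.03,-4,0,0,0],[0,0.01,-0.03,-4,0,0,0],[0,0.01,-0.03,-4,0,0,0],[0,0.01,-0.03,-1,0,0,0],[0,0.01,-0.03,0,0,0,0],[0,0.01,-0.03,0,0,0,0],[0,0.01,-0.025,0,0,0,0],[0,0.006,-0.015,0,0,0,0],[0,0.002,-0.006,0,0,0,0],[0,0,0,0,0,0,0]]]'

```text
t: 8.68
tool_pos: [0.5693, 0.1291, 0.2476]
tool_rot: [0.984, 1.345, -1.003]
contact_force: [0.4, 0.0, -4.2]
opening: 0.0094
```

Run:
```python
from h import *
st(); M,im=look('wrist',[('rack_bay','m'),('rack','m')])
a=im[:,:,::-1]
M,im=look('top',[('rack_bay','m'),('rack','m'),('shield','m')])
b=im[130:280,80:280,::-1]
cv2.imwrite('pics/r1.png',np.hstack([cv2.resize(a,(400,300)),cv2.resize(b,(400,300))]))
st(); togo([.56,.2105,.27],16)
```

```text
t 8.68 p [0.5693 0.1291 0.2476] x [-0.016 -0.002 -1.   ] y [ 0.958  0.288 -0.016] z [ 0.288 -0.958 -0.002] F [ 0.4  0.  -4.2] op 0.0094
wrist rack_bay m 0.88 [0.5549 0.2034 0.006 ] [271.  99.]
wrist rack m 0.69 [0.5323 0.1965 0.0057] [252. 100.]
top rack_bay m 0.98 [0.5588 0.21   0.0075] [155. 192.]
top rack_bay m 0.58 [ 0.5473 -0.1981  0.0633] [292. 193.]
top rack m 0.6 [0.5385 0.2041 0.0035] [157. 199.]
top shield m 0.94 [0.5746 0.1276 0.1345] [175. 181.]
top shield m 0.62 [ 5.651e-01 -4.377e-01 -5.000e-04] [369. 189.]
top shield m 0.56 [ 0.3191 -0.2556 -0.0035] [311. 271.]
t 9.03 p [0.5699 0.1267 0.2488] x [-0.014 -0.002 -1.   ] y [ 0.959  0.284 -0.014] z [ 0.284 -0.959 -0.002] F [ 0.1 -0.4 -2.6] op 0.0094
turn [ 0.48 -0.09  0.81] shift now [-0.0213  0.014  -0.0832] shift after turn [-0.0212  0.0136 -0.0833] q6 -0.2
turn [-1.7951e+02 -1.2700e+00 -1.4000e-01] shift now [-0.0213  0.014  -0.0832] shift after turn [-0.0212 -0.0136  0.0833] q6 -0.2
```

View pics/r1.png

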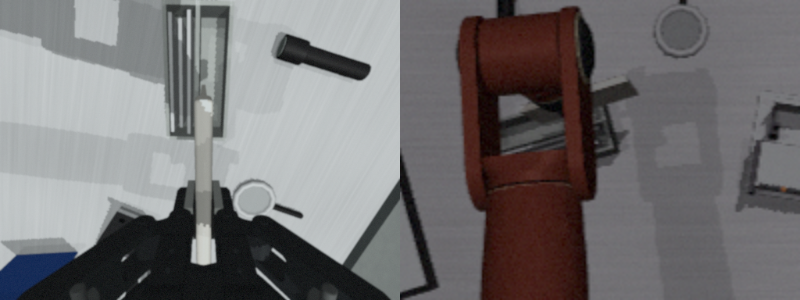

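arm_command --plan '[[[0,0.003,-0.018,0,0,0.3,0],[0,0.003,-0.018,0,0,0.3,0],[0,0.003,-0.018,0,0,0.2,0],[0,0.002,-0.012,0,0,0,0],[0,0.001,-0.007,0,0,0,0],[0,0,-0.003,0,0,0,0],[0,0,0,0,0,0,0]]]'

```text
t: 9.62
tool_pos: [0.5613, 0.2004, 0.2498]
tool_rot: [1.002, 1.327, -1.001]
contact_force: [-0.2, 0.0, -1.6]
opening: 0.0092
```

Run:
```python
from h import *
st(); M,im=look('wrist',[('rack_bay','m'),('rack','m'),('shield','m')])
cv2.imwrite('pics/r2.png',im[:,:,::-1])
st(); togo([.5585,.209,.122],16.4)
```

```text
t 9.62 p [0.5613 0.2004 0.2498] x [ 0.002 -0.    -1.   ] y [0.961 0.275 0.002] z [ 0.275 -0.961  0.001] F [-0.2  0.  -1.6] op 0.0092
wrist rack_bay m 0.78 [0.5511 0.2064 0.005 ] [255. 151.]
wrist rack_bay m 0.52 [0.5575 0.2034 0.1387] [259. 187.]
wrist shield m 0.83 [0.56   0.2047 0.1369] [262. 185.]
wrist shield m 0.19 [0.7006 0.0117 0.0012] [312. 289.]
t 9.82 p [0.5615 0.1997 0.2498] x [ 0.002 -0.    -1.   ] y [0.962 0.274 0.002] z [ 0.274 -0.962  0.001] F [-0.6  0.4 -2.5] op 0.0086
turn [-0.51  0.04 -0.1 ] shift now [ 0.1278 -0.0005 -0.0099] shift after turn [ 0.1278 -0.0002 -0.0098] q6 -0.06
turn [ 1.7949e+02 -1.6000e-01 -7.0000e-02] shift now [ 0.1278 -0.0005 -0.0099] shift after turn [0.1278 0.0002 0.0098] q6 -0.06
```

View pics/r2.png

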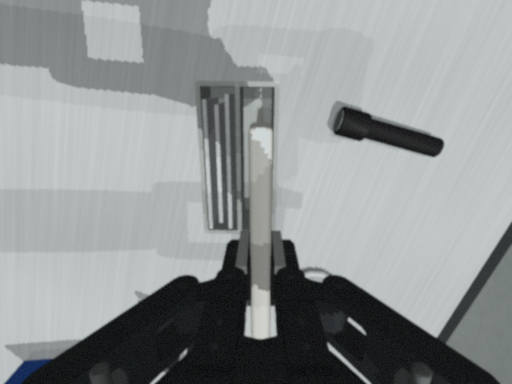

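arm_command --plan '[[[0.008,-0.001,-0.003,0,0,0,0],[0.012,-0.001,-0.003,0,0,0,0],[0.012,-0.001,-0.003,0,0,0,0],[0.012,0,0,0,0,0,0],[0.008,0,0,0,0,0,0],[0.004,0,0,0,0,0,0],[0.002,0,0,0,0,0,0]]]'

```text
t: 10.4
tool_pos: [0.5548, 0.2065, 0.1837]
tool_rot: [1.003, 1.327, -1.006]
contact_force: [0.4, -0.1, -2.1]
opening: 0.0091
```

Run:
```python
from h import *
M,im=look('wrist',[('rack_bay','m')])
cv2.imwrite('pics/r3.png',im[:,:,::-1])
st(); togo([.5575,.209,.122],16.4)
```

```text
wrist rack_bay m 0.94 [0.552  0.2046 0.0068] [259. 172.]
t 10.5 p [0.5549 0.2065 0.1842] x [-0.001 -0.001 -1.   ] y [ 0.962  0.272 -0.001] z [ 0.272 -0.962  0.001] F [-0.3 -0.3 -2.1] op 0.0093
turn [-0.63  0.06  0.07] shift now [ 0.0622  0.0032 -0.0018] shift after turn [ 0.0622  0.0032 -0.0017] q6 -0.04
turn [ 1.7937e+02  1.2000e-01 -1.0000e-01] shift now [ 0.0622  0.0032 -0.0018] shift after turn [ 0.0622 -0.0032  0.0017] q6 -0.04
```

View pics/r3.png

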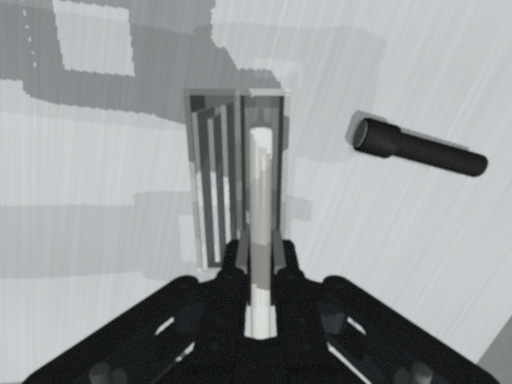

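arm_command --plan '[[[0.004,0.003,-0.002,0,0,0,0],[0.008,0,0,0,0,0,0],[0.012,0,0,0,0,0,0],[0.012,0,0,0,0,0,0],[0.008,0,0,0,0,0,0],[0.006,0,0,0,0,0,0],[0.004,0,0,0,0,0,0],[0,0,0,0,0,0,0]]]'

```text
t: 11.17
tool_pos: [0.559, 0.2096, 0.1262]
tool_rot: [1.005, 1.324, -1.003]
contact_force: [0.0, -0.8, -3.0]
opening: 0.0094
```

Run:
```python
from h import *
st(); togo([.5575,.209,.120],16.4)
```

```text
t 11.17 p [0.559  0.2096 0.1262] x [ 0.002 -0.001 -1.   ] y [0.962 0.272 0.002] z [ 0.272 -0.962  0.001] F [ 0.  -0.8 -3. ] op 0.0094
turn [-0.64  0.08 -0.12] shift now [ 0.0062 -0.0016  0.0002] shift after turn [ 0.0062 -0.0016  0.0002] q6 -0.04
turn [ 1.7936e+02 -1.9000e-01 -1.2000e-01] shift now [ 0.0062 -0.0016  0.0002] shift after turn [ 0.0062  0.0016 -0.0002] q6 -0.04
```

arm_command --plan '[[[0.004,-0.001,0,0,0,0,0],[0.003,0,0,0,0,0,0],[0.001,0,0,0,0,0,0],[0,0,0,0,0,0,0.03],[0,0,0,0,0,0,0.06],[0,0,0,0,0,0,0.085],[0,0,0,0,0,0,0.085],[0,0,0,0,0,0,0.085],[0,0,0,0,0,0,0.085],[0,0,0,0,0,0,0.085],[0,0,0,0,0,0,0.085]]]'

```text
t: 12.08
tool_pos: [0.5621, 0.2103, 0.1237]
tool_rot: [1.011, 1.317, -0.995]
contact_force: [0.1, -1.4, 1.0]
opening: 0.0854
```

Run:
```python
from h import *
st(); M,im=look('wrist',[('shield','m')]); cv2.imwrite('pics/r4.png',im[:,:,::-1])
look('side',[('shield','m')])
```

```text
t 12.08 p [0.5621 0.2103 0.1237] x [ 0.013  0.002 -1.   ] y [0.962 0.272 0.013] z [ 0.272 -0.962  0.002] F [ 0.1 -1.4  1. ] op 0.0854
wrist shield m 0.64 [0.558  0.2135 0.0094] [257. 185.]
side shield m 0.67 [0.5574 0.2148 0.0052] [206. 273.]
side shield m 0.55 [ 0.3211 -0.2548 -0.0026] [336. 188.]
side shield m 0.49 [ 0.5669 -0.4354  0.0035] [276. 148.]
```

View pics/r4.png

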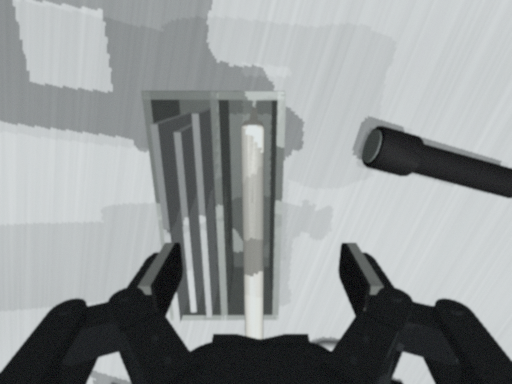

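arm_command --plan '[[[-0.01,0,0,0,0,0,0.085],[-0.015,0,0,0,0,-0.4,0.085],[-0.02,0,0,0,0,-0.3,0.085],[-0.02,0,0,0,0,0,0.085],[-0.02,0,0,0,0,0,0.085],[-0.02,0,0,0,0,0,0.085],[-0.02,0,0,0,0,0,0.085],[0,0,0,-6.5,0,0,0.085],[0,0,0,-6.5,0,0,0.085],[0,0,0,-6.5,0,0,0.085],[0,0,0,-6.5,0,0,0.085],[0,0,0,-6.5,0,0,0.085],[0,0,0,-6.5,0,0,0.085],[0,0,0,-6.5,0,0,0.085],[0,0,0,-6.5,0,0,0.085],[0,0,0,-6.5,0,0,0.085],[0,0,0,-6.5,0,0,0.085],[0,0,0,0,0,0,0.085]]]'

```text
t: 13.78
tool_pos: [0.5615, 0.2106, 0.2696]
tool_rot: [0.083, 1.559, -0.081]
contact_force: [-0.2, 0.3, 0.7]
opening: 0.0848
```

Run:
```python
from h import *
look('side',[('shield','m')])
st(); togo([.535,-.195,.25],80.8)
```

```text
side shield m 0.73 [ 0.5646 -0.4405 -0.001 ] [277. 148.]
side shield m 0.71 [0.5582 0.2132 0.0039] [206. 273.]
side shield m 0.58 [ 0.3251 -0.2575 -0.0019] [335. 187.]
t 13.88 p [0.5616 0.2106 0.2695] x [ 0.01   0.001 -1.   ] y [0.109 0.994 0.002] z [ 0.994 -0.109  0.01 ] F [-0.8 -0.2 -0.4] op 0.0852
turn [ 2.92  0.57 -0.12] shift now [ 0.019  -0.4061  0.0178] shift after turn [ 0.0195 -0.4047  0.0386] q6 -1.23
turn [-177.08    0.18    0.89] shift now [ 0.019  -0.4061  0.0178] shift after turn [ 0.0195  0.4047 -0.0386] q6 -1.23
```

arm_command --plan '[[[0,-0.02,0.002,0.6,0.1,0,0.085],[0,-0.035,0.003,0.6,0.1,0,0.085],[0,-0.04,0.004,0.6,0.1,0,0.085],[0,-0.04,0.004,0.6,0.1,0,0.085],[0,-0.04,0.004,0.5,0.1,0,0.085],[0,-0.04,0.004,0,0,0,0.085],[0,-0.04,0.004,0,0,0,0.085],[0,-0.04,0.004,0,0,0,0.085],[0,-0.035,0.003,0,0,0,0.085],[0,-0.025,0.003,0,0,0,0.085],[0,-0.015,0.002,0,0,0,0.056],[0,-0.007,0,0,0,0,0.056],[0,-0.003,0,0,0,0,0.056],[0,0,0,0,0,0,0.056]]]'

```text
t: 15.05
tool_pos: [0.535, -0.1857, 0.272]
tool_rot: [0.156, 1.56, -0.151]
contact_force: [0.4, 0.1, 0.0]
opening: 0.056
```

Run:
```python
from h import *
M,im=look('wrist',[('slots','m'),('bolt_head','m'),('bolt_head','s'),('fixture','m')]); cv2.imwrite('pics/b1.png',im[:,:,::-1])
st(); togo([.542,-.196,.15],80.8)
```

```text
wrist slots m 0.89 [ 0.5263 -0.1931  0.0961] [252. 165.]
wrist bolt_head m 0.6 [ 0.5482 -0.1998  0.0626] [251. 176.]
wrist bolt_head s 0.75 [ 0.5552 -0.2017  0.0777] [250. 185.]
wrist fixture m 0.88 [ 0.5364 -0.2019  0.0006] [249. 156.]
t 15.3 p [ 0.5353 -0.1844  0.272 ] x [ 0.006  0.002 -1.   ] y [0.191 0.982 0.003] z [ 0.982 -0.191  0.005] F [-0.6  0.3  0.2] op 0.056
turn [-1.81  0.32 -0.18] shift now [ 0.122  -0.0105  0.0081] shift after turn [ 0.122  -0.0104  0.0084] q6 -1.84
turn [178.19  -0.28  -0.49] shift now [ 0.122  -0.0105  0.0081] shift after turn [ 0.122   0.0104 -0.0084] q6 -1.84
```

View pics/b1.png

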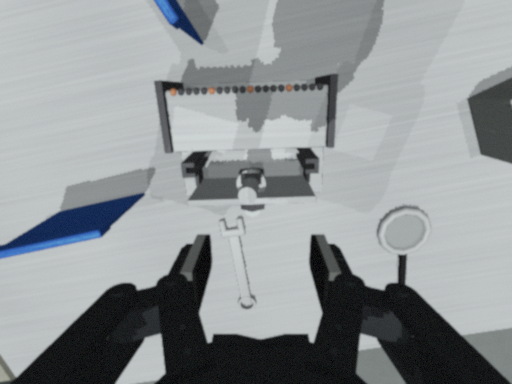

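arm_command --plan '[[[0.012,-0.003,0.002,-0.6,0.1,0,0.056],[0.015,-0.003,0.002,-0.6,0.1,0,0.056],[0.02,-0.003,0.002,-0.6,0.1,0,0.056],[0.02,-0.001,0.002,0,0,0,0.056],[0.02,0,0,0,0,0,0.056],[0.015,0,0,0,0,0,0.056],[0.01,0,0,0,0,0,0.056],[0.005,0,0,0,0,0,0.056],[0.002,0,0,0,0,0,0.056]]]'

```text
t: 16.05
tool_pos: [0.5414, -0.1921, 0.1387]
tool_rot: [0.122, 1.572, -0.114]
contact_force: [-0.4, -0.5, -0.2]
opening: 0.0564
```

Run:
```python
from h import *
M,im=look('wrist',[('slots','m'),('bolt_head','m'),('bolt_head','s')]); cv2.imwrite('pics/b2.png',im[:,:,::-1])
st(); togo([.542,-.196,.13],80.8)
```

```text
wrist slots m 0.58 [ 0.5327 -0.1948  0.096 ] [254. 216.]
wrist bolt_head m 0.67 [ 0.5521 -0.1966  0.0642] [256. 222.]
wrist bolt_head s 0.73 [ 0.5501 -0.2011  0.0816] [250. 230.]
t 16.25 p [ 0.5429 -0.1929  0.1419] x [ 0.     0.003 -1.   ] y [0.149 0.989 0.003] z [ 0.989 -0.149 -0.   ] F [0.8 0.4 0.1] op 0.056
turn [ 0.61 -0.01 -0.19] shift now [ 0.0119 -0.0032 -0.0004] shift after turn [ 0.0119 -0.0032 -0.0004] q6 -1.89
turn [-1.7939e+02  2.9000e-01 -1.0000e-02] shift now [ 0.0119 -0.0032 -0.0004] shift after turn [0.0119 0.0032 0.0004] q6 -1.89
```

View pics/b2.png

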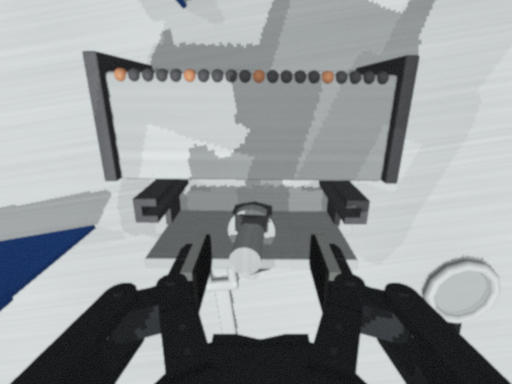

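Run:
```python
from h import *
from scipy.optimize import least_squares
H=np.array(calibration('wrist')['hand_eye'])
def mk(p,x,y):
    x=np.array(x)/np.linalg.norm(x);z=np.cross(x,y);z/=np.linalg.norm(z);M=np.eye(4);M[:3,:3]=np.c_[x,np.cross(z,x),z];M[:3,3]=p;return M@H
V={'w2':mk([.5289,-.1996,.2186],[.012,-.007,-1],[.986,-.165,.013]),
'w3':mk([.5318,-.1959,.1402],[.003,-.003,-1],[.987,-.162,.004]),
'b1':mk([.535,-.1857,.272],[.006,.002,-1],[.191,.982,.003]),
'b2':mk([.5415,-.1922,.139],[0,.003,-1],[.149,.989,.003])}
for name,o in {'tip':dict(w2=(290,190),w3=(299,240),b1=(247,196),b2=(244,262)),'hex':dict(w2=(281,170),b1=(250,175),b2=(250,212))}.items():
    f=lambda p:np.concatenate([px('wrist',V[k],p)-uv for k,uv in o.items()])
    r=least_squares(f,[.54,-.2,.08]);print(name,r.x.round(4),r.fun.round(1))
im=cv2.imread('pics/b2.png');cv2.imwrite('pics/b2c.png',cv2.resize(im[165:285,180:330],(750,600),interpolation=cv2.INTER_CUBIC))
```

```text
tip [ 0.5565 -0.2038  0.1097] [-0.1  1.7  1.8  1.2  0.4  0.2  1.9 -2.2]
hex [ 0.5542 -0.2029  0.0398] [-0.3 -0.2 -0.2  0.5  0.1 -0.1]
```

View pics/b2c.png

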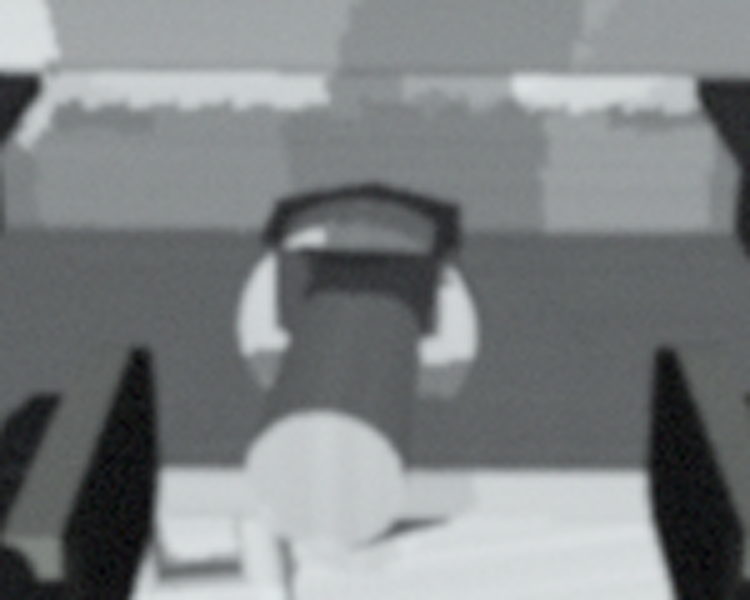

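Run:
```python
from h import *
H=np.array(calibration('wrist')['hand_eye'])
x=np.array([0,.003,-1]);y=np.array([.149,.989,.003]);M=np.eye(4);M[:3,:3]=np.c_[x,y,np.cross(x,y)];M[:3,3]=[.5415,-.1922,.139];M=M@H
a=np.radians(-9.2);F=lambda X,Y,Z:np.array([.538+np.cos(a)*X-np.sin(a)*Y,-.195+np.sin(a)*X+np.cos(a)*Y,Z])
mm=.001
for n,p in dict(lowc=(4,0,46),ctr=(4,0,63),upc=(4,0,80),upcback=(18,0,80),l=(4,15,63),r=(4,-15,63),br_top_in=(28,0,95),br_out=(36,0,95),bracketbase=(28,0,10),beamtop=(-28,0,95),beambase=(-28,0,10),coll=(18,0,45),collL=(18,18,63),post110=(11,0,110),post120=(11,0,120),guideL=(-8,62,95)).items(): print(n,px('wrist',M,F(*[v*mm for v in p])).round(0))
```

```text
lowc [256. 200.]
ctr [256. 209.]
upc [256. 218.]
upcback [255. 235.]
l [275. 209.]
r [237. 208.]
br_top_in [255. 258.]
br_out [255. 268.]
bracketbase [256. 209.]
beamtop [256. 182.]
beambase [257. 154.]
coll [256. 215.]
collL [278. 225.]
post110 [255. 248.]
post120 [255. 257.]
guideL [349. 212.]
```

Run:
```python
from h import *
st(); togo([.5418,-.1979,.11],80.8)
```

```text
t 16.25 p [ 0.5429 -0.1929  0.1419] x [ 0.     0.003 -1.   ] y [0.149 0.989 0.003] z [ 0.989 -0.149 -0.   ] F [0.8 0.4 0.1] op 0.056
turn [ 0.61 -0.01 -0.19] shift now [ 0.0318 -0.0052 -0.0003] shift after turn [ 0.0319 -0.0051 -0.0003] q6 -1.89
turn [-1.7939e+02  2.9000e-01 -1.0000e-02] shift now [ 0.0318 -0.0052 -0.0003] shift after turn [0.0319 0.0051 0.0003] q6 -1.89
```

arm_command --plan '[[[0.008,-0.003,0,0.3,0,0,0.056],[0.009,-0.002,0,0.2,0,0,0.056],[0.008,-0.001,0,0,0,0,0.056],[0.005,0,0,0,0,0,0.056],[0.003,0,0,0,0,0,0.056],[0,0,0,0,0,0,0.056]]]'

```text
t: 16.75
tool_pos: [0.5444, -0.201, 0.1098]
tool_rot: [0.125, 1.56, -0.125]
contact_force: [0.1, 0.0, 0.6]
opening: 0.0561
```

Run:
```python
from h import *
get_image('wrist');get_image('wrist')
st()
M,im=look('wrist',[('slots','m'),('bolt_head','m')]); cv2.imwrite('pics/b3.png',im[:,:,::-1]); np.save('M3.npy',M)
st(); togo([.5418,-.1979,.085],80.8)
cv2.imwrite('pics/b3c.png',cv2.resize(im[150:350,130:380,::-1],(750,600),interpolation=cv2.INTER_CUBIC))
```

```text
t 16.85 p [ 0.5447 -0.201   0.1106] x [ 0.008 -0.001 -1.   ] y [0.159 0.987 0.   ] z [ 0.987 -0.159  0.008] F [-0.3  0.7  0.7] op 0.056
wrist slots m 0.96 [ 0.5302 -0.1958  0.0987] [266. 228.]
wrist slots m 0.64 [0.704  0.0125 0.0011] [486. 302.]
wrist bolt_head m 0.68 [ 0.5497 -0.2023  0.0631] [260. 230.]
t 17.0 p [ 0.5452 -0.2012  0.1115] x [ 0.01  -0.002 -1.   ] y [ 0.159  0.987 -0.   ] z [ 0.987 -0.159  0.01 ] F [0.3 0.3 0.1] op 0.0562
turn [0.06 0.57 0.01] shift now [ 0.0265  0.0027 -0.0042] shift after turn [ 0.0265  0.0027 -0.0039] q6 -1.9
turn [-1.7994e+02 -1.0000e-02  9.0000e-01] shift now [ 0.0265  0.0027 -0.0042] shift after turn [ 0.0265 -0.0027  0.0039] q6 -1.9
```

View pics/b3c.png

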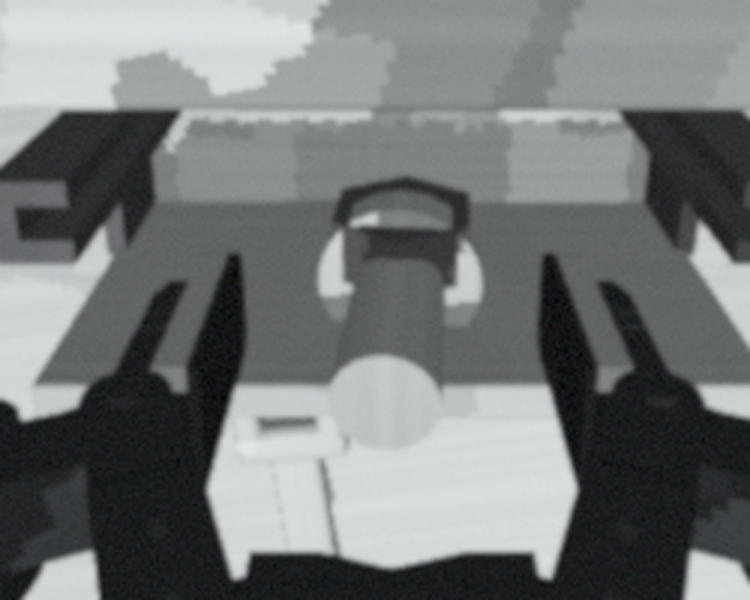

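Run:
```python
from h import *
from scipy.optimize import least_squares
H=np.array(calibration('wrist')['hand_eye'])
def mk(p,x,y):
    x=np.array(x)/np.linalg.norm(x);z=np.cross(x,y);z/=np.linalg.norm(z);M=np.eye(4);M[:3,:3]=np.c_[x,np.cross(z,x),z];M[:3,3]=p;return M@H
V=dict(w3=mk([.5318,-.1959,.1402],[.003,-.003,-1],[.987,-.162,.004]),b2=mk([.5415,-.1922,.139],[0,.003,-1],[.149,.989,.003]),b3=np.load('M3.npy'))
def tri(o):
    f=lambda p:np.concatenate([px('wrist',V[k],p)-uv for k,uv in o.items()])
    r=least_squares(f,[.54,-.2,.08]);print(r.x.round(4),r.fun.round(1))
tri(dict(w3=(299,240),b2=(245,261),b3=(258.3,284)))
tri(dict(b2=(245,261),b3=(258.3,284)))
tri(dict(w3=(299,240),b3=(258.3,284)))
for z in(.11,.12,.125): print(z,plane('wrist',V['b3'],(258.3,284),z).round(4))
print('hex low corner',plane('wrist',V['b3'],(264.5,210.),.0457).round(4),'flats',plane('wrist',V['b3'],[(245.,230),(282.7,230)],.07).round(4))
im=cv2.imread('pics/w3.png'); 
g=cv2.cvtColor(im[215:265,275:325],cv2.COLOR_BGR2GRAY); print(cv2.minMaxLoc(cv2.GaussianBlur(g,(15,15),0)))
```

```text
[ 0.5562 -0.2038  0.1106] [ 1.5  1.8  0.9 -0.8  0.6 -0.8]
[ 0.5566 -0.2043  0.1108] [ 0.2 -0.1 -0.2  0.1]
[ 0.556  -0.2035  0.1106] [ 1.2  1.5  1.1 -1.2]
0.11 [[ 0.5571 -0.2043  0.11  ]]
0.12 [[ 0.5492 -0.2029  0.12  ]]
0.125 [[ 0.5453 -0.2022  0.125 ]]
hex low corner [[ 0.5431 -0.1976  0.0457]] flats [[ 0.5445 -0.2114  0.07  ]
 [ 0.5485 -0.1866  0.07  ]]
(40.0, 201.0, (0, 41), (49, 45))
```

arm_command --plan '[[[0.006,0.002,-0.002,0,0.3,0,0.056],[0.006,0.001,-0.001,0,0.2,0,0.056],[0.006,0,-0.001,0,0,0,0.056],[0.004,0,0,0,0,0,0.056],[0.002,0,0,0,0,0,0.056],[0,0,0,0,0,0,0.056],[0,0,0,0,0,0,0.056]]]'

```text
t: 17.58
tool_pos: [0.5416, -0.197, 0.0852]
tool_rot: [0.125, 1.566, -0.125]
contact_force: [-0.5, 0.3, -0.3]
opening: 0.0562
```

Run:
```python
from h import *
st(); look('wrist',[('bolt_head','m')]);st(); togo([.5425,-.1977,.072],80.8)
```

```text
t 17.58 p [ 0.5416 -0.197   0.0852] x [ 0.001 -0.    -1.   ] y [ 0.158  0.987 -0.   ] z [ 0.987 -0.158  0.001] F [-0.5  0.3 -0.3] op 0.0562
wrist bolt_head m 0.95 [ 0.5477 -0.1991  0.0656] [259. 254.]
t 17.68 p [ 0.5417 -0.1971  0.0855] x [ 0.001 -0.001 -1.   ] y [ 0.158  0.987 -0.   ] z [ 0.987 -0.158  0.001] F [ 0.1  0.1 -0. ] op 0.0561
turn [0.08 0.07 0.02] shift now [ 0.0135 -0.0005  0.0008] shift after turn [ 0.0135 -0.0005  0.0008] q6 -1.89
turn [-1.7992e+02 -4.0000e-02  1.1000e-01] shift now [ 0.0135 -0.0005  0.0008] shift after turn [ 0.0135  0.0005 -0.0008] q6 -1.89
```

arm_command --plan '[[[0.005,-0.001,0,0,0,0,0.056],[0.005,0,0.001,0,0,0,0.056],[0.003,0,0,0,0,0,0.056],[0.001,0,0,0,0,0,0.056],[0,0,0,0,0,0,0.056]]]'

```text
t: 18.1
tool_pos: [0.5433, -0.1988, 0.0709]
tool_rot: [0.124, 1.564, -0.126]
contact_force: [1.2, -0.3, -0.2]
opening: 0.0558
```

Run:
```python
from h import *
st(); look('wrist',[('bolt_head','m')],'b5.png');st(); togo([.5425,-.1977,.072],80.8)
```

```text
t 18.1 p [ 0.5433 -0.1988  0.0709] x [ 0.003 -0.001 -1.   ] y [ 0.159  0.987 -0.001] z [ 0.987 -0.159  0.003] F [ 1.2 -0.3 -0.2] op 0.0558
wrist bolt_head m 0.8 [ 0.5492 -0.1985  0.0648] [263. 267.]
t 18.2 p [ 0.5434 -0.1989  0.0711] x [ 0.003 -0.002 -1.   ] y [ 0.159  0.987 -0.001] z [ 0.987 -0.159  0.003] F [ 1.  -0.1  0.7] op 0.0558
turn [0.07 0.18 0.06] shift now [-0.0009  0.001  -0.001 ] shift after turn [-0.0009  0.001  -0.001 ] q6 -1.89
turn [-1.7993e+02 -1.0000e-01  2.8000e-01] shift now [-0.0009  0.001  -0.001 ] shift after turn [-0.0009 -0.001   0.001 ] q6 -1.89
```

Centred; close with a 1 mm back-off in z and y trim.

arm_command --plan '[[[0,0.001,-0.001,0,0,0,0.05],[0,0,0,0,0,0,0.04],[0,0,0,0,0,0,0.034],[0,0,0,0,0,0,0.028],[0,0,0,0,0,0,0.02],[0,0,0,0,0,0,0.0],[0,0,0,0,0,0,0.0],[0,0,0,0,0,0,0.0],[0,0,0,0,0,0,0.0],[0,0,0,0,0,0,0.0]]]' --squeeze 40

```text
t: 19.03
tool_pos: [0.5427, -0.1986, 0.0721]
tool_rot: [0.122, 1.563, -0.128]
contact_force: [-0.9, 0.1, -0.3]
opening: 0.0317
```

Run:
```python
from h import *
st(); M,im=look('wrist',[('bolt_head','m')],'b6.png');st(); o=ctrl.get_obs();print(np.round(o['wrist_torque'],2))
look('side',[('shield','m')])
```

```text
t 19.03 p [ 0.5427 -0.1986  0.0721] x [ 0.004 -0.004 -1.   ] y [ 0.159  0.987 -0.003] z [ 0.987 -0.159  0.004] F [-0.9  0.1 -0.3] op 0.0317
wrist bolt_head m 0.68 [ 0.5477 -0.1994  0.0642] [261. 264.]
wrist bolt_head m 0.43 [ 0.539  -0.1987  0.0008] [260. 205.]
t 19.13 p [ 0.5427 -0.1986  0.0721] x [ 0.004 -0.004 -1.   ] y [ 0.159  0.987 -0.003] z [ 0.987 -0.159  0.004] F [-0.6 -0.7  0.8] op 0.0321
[-0.11  0.03 -0.02]
side shield m 0.72 [0.5604 0.2117 0.0084] [206. 271.]
side shield m 0.65 [ 0.5513 -0.2009  0.0615] [260. 168.]
side shield m 0.6 [ 0.3239 -0.2547 -0.0025] [335. 187.]
```

arm_command --plan '[[[0,0,0,0,0,0,0.0],[0,0,0,0,0,0,0.0],[0,0,0,0,0,0,0.0],[0,0,0,0,0,0,0.0],[0,0,0,0,0,0,0.0]]]' --squeeze 60

```text
t: 19.65
tool_pos: [0.5426, -0.1986, 0.0722]
tool_rot: [0.122, 1.563, -0.128]
contact_force: [-0.7, -0.5, 0.8]
opening: 0.0309
```

Run:
```python
from h import *
st(); M=T('wrist');im=get_image('wrist');np.save('b7.npy',im);np.save('M7.npy',M)
d=cut_out('wrist','bolt_head')
for e in d[:1]:
    m=e['mask'];print(e['conf'],m.sum())
    for r in range(150,384,6):
        c=np.flatnonzero(m[r])
        if len(c): print(r,c[0],c[-1],(c[0]+c[-1])/2)
```

```text
t 19.65 p [ 0.5426 -0.1986  0.0722] x [ 0.004 -0.004 -1.   ] y [ 0.159  0.987 -0.003] z [ 0.987 -0.159  0.004] F [-0.7 -0.5  0.8] op 0.0309
0.66 4923
240 255 267 261.0
246 237 286 261.5
252 235 288 261.5
258 233 288 260.5
264 232 288 260.0
270 232 289 260.5
276 232 290 261.0
282 233 289 261.0
288 232 290 261.0
294 231 291 261.0
300 234 289 261.5
306 237 277 257.0
312 235 277 256.0
318 234 277 255.5
324 233 277 255.0
330 231 276 253.5
336 247 274 260.5
```

arm_command --plan '[[[0,0,0,0,0,0,0.0],[0,0,0,0,0,0,0.0],[0,0,0,0,0,0,0.0],[0,0,0,0,0,0,0.0],[0,0,0,0,0,0,0.0],[0,0,0,0,0,0,0.0]]]' --squeeze 60

```text
t: 20.25
tool_pos: [0.5426, -0.1985, 0.0722]
tool_rot: [0.122, 1.563, -0.128]
contact_force: [-0.7, -0.5, 0.5]
opening: 0.0308
```

Run:
```python
from h import *
st()
a=[]
for i in range(6): get_image('wrist');a.append(ctrl.get_obs()['opening'])
print(np.round(a,4))
look('side',[('rack_bay','m'),('shield','m'),('torch','m'),('magnifier','m'),('spanner','m')])
look('wrist',[('bolt_head','m')]);st()
im=get_image('wrist')
m=cut_out('wrist','bolt_head')[0]['mask']
for r in (264,282,312,318,324):
    c=np.flatnonzero(m[r]); print(r,c[:1],c[-1:],np.mean(c[[0,-1]]) if len(c) else 0)
```

```text
t 20.25 p [ 0.5426 -0.1985  0.0722] x [ 0.004 -0.004 -1.   ] y [ 0.159  0.987 -0.003] z [ 0.987 -0.159  0.004] F [-0.7 -0.5  0.5] op 0.0308
[0.0311 0.0308 0.0313 0.0308 0.0305 0.0308]
side rack_bay m 0.77 [0.5577 0.2103 0.0044] [207. 272.]
side rack_bay m 0.23 [ 0.7206 -0.2552  0.0024] [216. 167.]
side shield m 0.96 [ 0.3212 -0.2534  0.0007] [336. 187.]
side shield m 0.84 [0.5586 0.2115 0.0047] [207. 272.]
side shield m 0.58 [ 0.5665 -0.4368  0.0017] [276. 148.]
side torch m 0.72 [0.5358 0.2037 0.0025] [216. 272.]
side torch m 0.63 [ 0.7048  0.2768 -0.0026] [140. 280.]
side magnifier m 0.76 [ 0.703   0.0112 -0.0035] [187. 216.]
side spanner m 0.69 [ 0.7198 -0.2539  0.0061] [216. 167.]
wrist bolt_head m 0.91 [ 0.5472 -0.1966  0.0595] [265. 258.]
t 20.95 p [ 0.5426 -0.1985  0.0722] x [ 0.004 -0.004 -1.   ] y [ 0.159  0.987 -0.003] z [ 0.987 -0.159  0.004] F [-0.1 -0.3  1.3] op 0.0311Traceback (most recent call last):
  File "<stdin>", line 9, in <module>
IndexError: list index out of range
```

Run:
```python
from h import *
print(finish_job()); st()
```

```text
the job is handed in; nothing more can be done
None
the job is handed in; nothing more can be done
```

The job is handed in at about 21 s of the 58 s allowed. The shield stands in the empty rack bay, let go, and the gripper is holding the bolt head. `finish_job` reports no verdict.

**Shield:** I gripped it by its top edge (opening about 9 mm), lifted it about 135 mm straight up and lowered it into the empty bay. The last side view put it at (0.559, 0.212, 0.005) m against the bay centre at (0.558, 0.210, 0.004) m.

**Bolt:** The gripper is on the two upright flats with a 60 N squeeze set. The opening is steady at 30.5–31.3 mm. The grasp point is roughly 10 mm from the head centre, mostly above it and on the robot side so the pads miss the collar, and about 1–2 mm sideways.

**Bystanders:** The torch, magnifier and spanner were found within about 4 mm of where they started. The blue look-alikes are where they were.

**What disagreed or was not checked:**
- The opening reads about 1 mm over the 30 mm flats. The bolt may sit a few hundredths of a radian off upright; I estimated about 0.05 rad from the picture.
- An unlisted vertical stud rises above the bolt head to about z 0.11 m. I gripped a little higher than centre so the palm stays clear of it.
- My picture limit ran out before I could look at the final grip. The final `cut_out` of the bolt head also found nothing, though `mark_of` in the picture just before it found the bolt head with 0.91 confidence.

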